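Sort tested sensor modules into the pass and reject nests

ROBOT

A 6-joint arm with a two-finger parallel gripper is mounted at the origin on a cart in front of the work surface, level with it; the furniture and walls round the work are solid. World frame = base frame: x ahead of the robot, y to its left, z up, the work surface at z = 0. Lengths are in m, angles in rad, forces in N, time in s.
With the tool pointing down it reaches from about 0.25 to 0.725 m from the base axis. Payload 4 kg.
Tool frame: the origin (TCP) lies midway between the tips of the shut fingers; the grasp point (between the pads) lies 19 mm behind it (bot.grip_depth is the distance from the TCP to the grasp point, in m); z points along the fingers, y is the line along which they close (so a half turn about z gives the same grasp; the last joint's range is limited). The gripper opens to 85 mm and grips with 20 to 120 N. Pads are 22 mm wide; open, the fingers measure 114 mm over their backs; the gripper's body (76 mm by 85 mm) begins 54 mm behind the grasp point. The pads swing forward as they close: fully open they stand 13 mm farther back than shut.
Start: joints at [-1.349, 0.241, 0.005, 1.335, 0, 1.571], TCP at [0.11, -0.488, 0.231] pointing down, gripper open.
Joint ranges: [-2.72, 2.72], [-1.05, 1.87], [-1.09, 1.28], [-1.99, 2.15], [-1.42, 1.44], [-3.14, 3.14]. Speed limits (rad/s): [2.79, 2.79, 3.14, 3.14, 3.14, 3.14].

INTERFACE

Orientations are given as a unit quaternion [x, y, z, w].
In Python, from workcell import bot gives the robot as it stands.
- The arm moves only by the shell command python3 -m creep 'ROWS'. ROWS is JSON, one flat list of numbers, 5 for each row, row after row: the shift along the world's x, y, z in m, then the turn about the world's z in rad, then the finger opening in m, from 0 to 0.0854. In form: [x, y, z, twist, claw, x, y, z, twist, claw, ...]. A call has 1 to 10 rows; each row is the pose to reach, as a shift and turn from the pose commanded when the call began; what a row does not reach only later rows make up. A row lasts 1/12 s, in which the tool goes at most 41.7 mm and 7.16 degrees, less where a joint would pass 70% of its speed; a pose out of reach is approached as far as the arm can. A call with a gripper value outside its range is refused whole. The fingers move at their own pace and stop on an object; the grip force is fixed at half the most. Time passes only in rows, so rows that repeat a pose let the fingers close. It gives the time, the measured TCP pose, the force, the opening and the grip force at its end, in the units of the state.
- bot.get_obs(): the state, without advancing time (a new reading comes with each control period).
- bot.camera(name): name is "scene" or "top" or "wrist"; returns a dict with "pixels" (420x560x3 uint8, red, green, blue), "camera_matrix" (3x3 intrinsics, pixels), "extrinsics" (4x4, takes a point from world to camera coordinates); the wrist camera has in their place "T_tool_cam" (4x4, takes a point from camera to tool coordinates, whose origin is the TCP and whose axes are the flange's). Camera axes: x right, y down, z forward; pixel columns grow to the right and rows downward; lengths in m; the calibration is good to about 2 mm. A picture is of the moment at which its call begins: read the wrist's pose just before it. There is no depth.
- bot.job_done(): hands the job in; it is judged then, once.
Trained networks look in the newest picture that a camera, given by its name, has taken for a name from the list of things; names that differ only in an ending like _2 or _b are one class to them, and where a whole thing is asked for, a point or a joint stands for the part that bears it (a point fixed in the world has none). Each returns a list of dicts, best first, with "score" (0 to 1); they miss things now and then, are a little off and sometimes report something else, mostly with a low value. They report only what shows in the picture. A call takes as long as a camera call. They do not tell look-alikes from the thing itself.
- bot.look_for(camera, thing): "centre" ([column, row] as shares, 0 to 1, of the picture: columns of its width, rows of its height, amid what is visible of it).
- bot.place_of(camera, thing): "centre" ([column, row] as shares, 0 to 1, of the picture: columns of its width, rows of its height: a listed point, or the origin of a listed thing).
The state is a dict: "clock": time; "joint_pos": joint angles; "joint_vel": joint speeds; "tau": joint torques, N m; "eef_pos": TCP position; "tool_rot": TCP orientation; "ft_force": force on the tool from outside, world axes, zero at the start; "ft_torque": the same for the moment, N m; "grip_width": finger opening in m; "grasp_force": force on a finger pad.
Only numpy, scipy, OpenCV 4.12 (cv2) and the standard library are available. Lean on these libraries where they do the work, as an engineer would, in place of code of your own. Each camera call takes 0.05 s, during which the arm holds its last target. There are 200 camera calls.

TASK

Two tested sensor modules lie on the bench: put the one with the green tag into the green pass nest and the one with the red tag into the red reject nest. Each must lie flat on the sloping floor of its nest between the rails, tag up, with its contact end pushed fully down against the lower ledge; lay them in without dropping them, and leave the timer, the dish and the cup where they are.

Things in the scene. Friction and masses are not known exactly. Their poses are not given: they have to be found in the camera images.
- green_module: loose white block 70 (x) x 40 (y) x 34 (z) mm, 120 g, green tag with a white round dot on top. Origin: centre of underside; z up through the tag, x lengthwise. Brass contacts on the -x end face, black round window on top near +x. Grip across the 40 mm width (y), upper half of its height
- green_module_contacts (a point): middle of the bottom edge of the green module's contact end (35 mm from the module's origin along its -x)
- pass_nest_cradle: fixed cradle with green ledge and rails; grey floor rises 35 deg away from robot. Origin: middle of the line where floor meets lower ledge, 24 mm above bench; x up the slope, y across, z square out of floor. 46 mm between rails (8 thick, 9 high, x 0 to 74); ledge 14 high (x -8 to 0). Seated module: contact-end bottom edge at origin, axes parallel
- red_module: loose white block 70 (x) x 40 (y) x 34 (z) mm, 120 g, red tag with a white bar on top. Origin: centre of underside; z up through the tag, x lengthwise. Brass contacts on the -x end face, black round window on top near +x. Grip across the 40 mm width (y), upper half of its height
- red_module_contacts (a point): middle of the bottom edge of the red module's contact end (35 mm from the module's origin along its -x)
- reject_nest_cradle: fixed cradle with red ledge and rails; grey floor rises 35 deg away from robot. Origin: middle of the line where floor meets lower ledge, 24 mm above bench; x up the slope, y across, z square out of floor. 46 mm between rails (8 thick, 9 high, x 0 to 74); ledge 14 high (x -8 to 0). Seated module: contact-end bottom edge at origin, axes parallel
- timer: bystander: white lab timer 66x66x18 mm, origin centre of underside
- petri_dish: bystander: flat round dish, diameter 62, height 14 mm, origin centre of underside
- white_cup: bystander: white lidded sample cup, diameter 51, height 64 mm, standing behind the nests, origin centre of underside
Not all that is in view belongs to the job. What is shaped like the red_module but blue or orange is not meant.

How it is judged:
By the outcome, as a careful person would: the job done as asked, in the order asked, and still so for the second after the job is handed in, with the robot touching nothing.
It also fails if it takes over 48 s, if anything falls off the work surface, if the arm or the gripper's body presses on something with over 40 N, if the wrist force passes 120 N, or if a joint passes its speed limit or range.

## Working session

There is one attempt and no reset: what is moved stays moved. The work goes in short steps, Python scripts to look and compute and a shell command to move; the robot and the scene stay as the last step left them, time stands still between calls to the robot, and variables do not carry over. Pictures are saved under pics/ and viewed, at most 10 in all, crops included, and the job is handed in when it is done.

```bash
mkdir -p pics; ls; cat > h.py <<'E'
import numpy as np, cv2
from workcell import bot
from scipy.spatial.transform import Rotation as R
def take(cam,save=None):
    o=bot.get_obs(); c=bot.camera(cam); K=np.array(c["camera_matrix"])
    if cam=="wrist":
        T=np.eye(4);T[:3,:3]=R.from_quat(o["tool_rot"]).as_matrix();T[:3,3]=o["eef_pos"]
        E=np.linalg.inv(T@np.array(c["T_tool_cam"]))
    else: E=np.array(c["extrinsics"])
    if save: cv2.imwrite("pics/"+save,np.array(c["pixels"])[:,:,::-1])
    return np.array(c["pixels"]),K,E
def tri(obs):  # [(K,E,uv)]
    A=[]
    for K,E,uv in obs:
        P=K@E[:3]; A+= [uv[0]*P[2]-P[0],uv[1]*P[2]-P[1]]
    A=np.array(A); return np.linalg.lstsq(A[:,:3],-A[:,3],rcond=None)[0]
def onz(K,E,uv,z):
    d=E[:3,:3].T@np.linalg.inv(K)@[*uv,1]; o=-E[:3,:3].T@E[:3,3]
    return o+d*(z-o[2])/d[2]
def proj(K,E,p):
    q=K@(E[:3]@[*p,1]); return q[:2]/q[2]
E
cat > a.py <<'E'
from h import *
for cam in("scene","top"):
    im,K,E=take(cam,cam+"0.png"); print(cam,-E[:3,:3].T@E[:3,3])
    for n in("green_module","green_module_contacts","red_module","red_module_contacts","pass_nest_cradle","reject_nest_cradle","timer","petri_dish","white_cup"):
        print(n,[(round(d["score"],2),np.round(np.array(d["centre"])*[560,420],1).tolist(),np.round(onz(K,E,np.array(d["centre"])*[560,420],0.024 if "nest" in n else 0)[:2],3).tolist()) for d in bot.place_of(cam,n)])
E
python3 a.py
```

```text
pics
scene [0.15964298 0.39218437 0.51255915]
green_module [(0.62, [384.5, 236.6], [0.345, -0.329])]
green_module_contacts [(0.98, [396.9, 248.1], [0.309, -0.302])]
red_module [(0.84, [322.4, 258.6], [0.429, -0.194])]
red_module_contacts [(0.89, [319.2, 272.9], [0.415, -0.151]), (0.81, [256.2, 246.2], [0.57, -0.162])]
pass_nest_cradle [(0.72, [343.8, 194.7], [0.481, -0.418])]
reject_nest_cradle [(0.75, [295.7, 210.2], [0.549, -0.297])]
timer [(0.67, [279.7, 302.5], [0.44, -0.045])]
petri_dish [(0.86, [412.6, 209.9], [0.322, -0.469])]
white_cup []
top [ 0.41609168 -0.26677261  1.0027476 ]
green_module [(0.8, [323.9, 328.7], [0.339, -0.322]), (0.5, [380.8, 258.7], [0.484, -0.441])]
green_module_contacts [(0.76, [312.7, 345.0], [0.306, -0.299])]
red_module [(0.65, [260.5, 284.0], [0.428, -0.189]), (0.62, [253.4, 233.6], [0.534, -0.172]), (0.62, [313.0, 114.2], [0.802, -0.298])]
red_module_contacts [(0.89, [245.9, 288.2], [0.419, -0.158]), (0.68, [323.6, 126.2], [0.774, -0.321]), (0.56, [248.7, 216.9], [0.57, -0.161])]
pass_nest_cradle [(0.89, [380.3, 261.2], [0.477, -0.435])]
reject_nest_cradle [(0.6, [313.3, 223.8], [0.553, -0.298]), (0.32, [258.7, 285.6], [0.425, -0.187]), (0.28, [281.6, 160.9], [0.688, -0.23])]
timer [(0.75, [194.6, 273.4], [0.448, -0.049]), (0.25, [242.4, 288.9], [0.418, -0.151])]
petri_dish [(0.92, [391.1, 339.8], [0.319, -0.458])]
white_cup [(0.96, [279.0, 159.9], [0.697, -0.224])]
```

View pics/scene0.png

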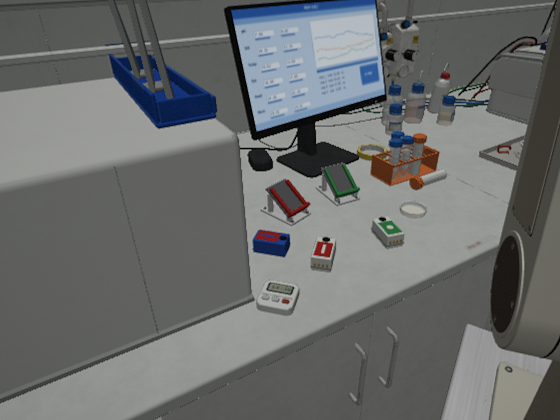

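View pics/top0.png

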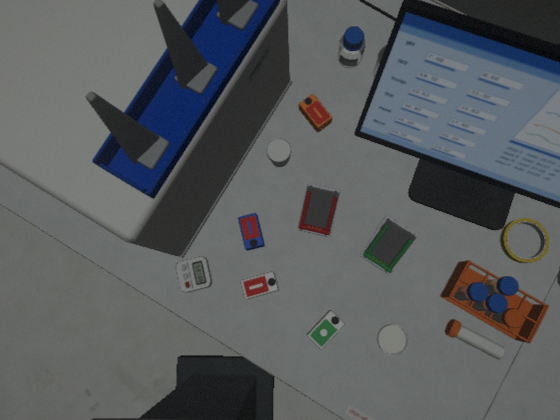

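Scene and top images show these candidates (top-camera pixels):
- **Red module look-alikes:** white body with red tag at (260,285); blue body at (251,231), not meant; orange body at (315,112), not meant.
- **Green module:** white body with green tag and white dot at (325,329), the only one.
- **Nests:** green at (390,243), red at (319,210).
- **Bystanders:** timer (194,273), dish (392,339), cup (279,152).

I choose (325,329) for green and (260,285) for red, and will check both in a close view from the wrist.

```bash
python3 -m creep '[0.04,0.02,0.02,0,0.0854,0.075,0.04,0.04,0,0.0854,0.11,0.055,0.06,0,0.0854,0.145,0.07,0.08,0,0.0854,0.18,0.09,0.09,0,0.0854,0.21,0.11,0.09,0,0.0854,0.24,0.13,0.09,0,0.0854,0.26,0.15,0.09,0,0.0854,0.26,0.15,0.09,0,0.0854]'
cat > b.py <<'E'
from h import *
import sys
im,K,E=take("wrist",sys.argv[1]); o=bot.get_obs()
print(o["clock"],np.round(o["eef_pos"],4),np.round(R.from_quat(o["tool_rot"]).as_matrix(),3).tolist(),"cam",np.round(-E[:3,:3].T@E[:3,3],3))
for n in("green_module","green_module_contacts","red_module","red_module_contacts","pass_nest_cradle","reject_nest_cradle"):
    print(n,[(round(d["score"],2),np.round(np.array(d["centre"])*[560,420],1).tolist(),np.round(onz(K,E,np.array(d["centre"])*[560,420],0.024 if "nest" in n else 0)[:2],4).tolist()) for d in bot.place_of("wrist",n)])
np.savez("pics/"+sys.argv[1]+".npz",im=im,K=K,E=E)
E
python3 b.py w1.png
```

```text
clock: 1.75
eef_pos: [0.3737, -0.3343, 0.3212]
tool_rot: [0.993, 0.114, 0.001, -0.001]
ft_force: [-1.1, -0.9, 0.3]
grip_width: 0.0853
grasp_force: 0.0
1.8 [ 0.3719 -0.3359  0.3212] [[0.974, 0.225, -0.0], [0.225, -0.974, 0.0], [0.0, -0.0, -1.0]] cam [ 0.449 -0.316  0.464]
green_module [(0.89, [271.7, 182.0], [0.3414, -0.3217])]
green_module_contacts [(0.77, [255.3, 194.8], [0.3146, -0.3003]), (0.31, [192.7, 108.2], [0.4245, -0.1826])]
red_module [(0.72, [194.5, 106.0], [0.4282, -0.1848]), (0.61, [192.7, 19.5], [0.5398, -0.1665])]
red_module_contacts [(0.91, [171.9, 107.3], [0.4187, -0.1523]), (0.39, [102.8, 68.1], [0.4496, -0.0492]), (0.31, [286.2, 32.6], [0.5534, -0.2954]), (0.18, [256.4, 194.2], [0.3159, -0.3019])]
pass_nest_cradle [(0.76, [369.9, 107.4], [0.4836, -0.4331])]
reject_nest_cradle [(0.68, [286.3, 32.4], [0.5482, -0.2965])]
```

View pics/w1.png

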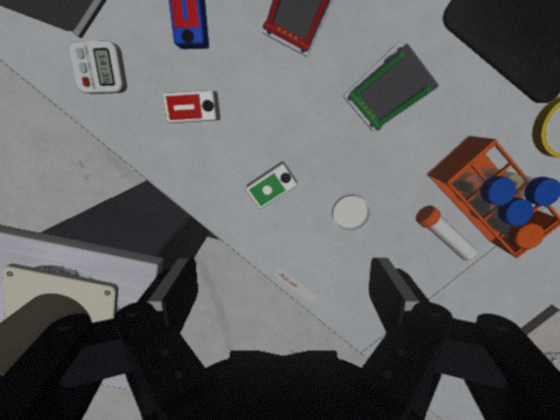

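The wrist view confirms both choices: green tag with white dot at (271,185), red tag with white bar on a white body at (190,106). The blue one at (188,20) is the look-alike. Next is a second wrist position, nearer the nests.

```bash
python3 -m creep '[0.03,0,-0.02,0,0.0854,0.06,0,-0.04,0,0.0854,0.09,0,-0.06,0,0.0854,0.11,0,-0.07,0,0.0854,0.11,0,-0.07,0,0.0854]'
python3 b.py w2.png
cat > c.py <<'E'
from h import *
import itertools
from scipy.optimize import least_squares
# fit nests: edge/mask of coloured ledge+rails in wrist+top+scene views
views=[]
for f in("w1","w2"):
    z=np.load(f"pics/{f}.png.npz"); views.append((f,z["im"],z["K"],z["E"]))
for c in("top","scene"):
    im,K,E=take(c); views.append((c,im,K,E))
def boxes():
    B=[(-.008,0,-.031,.031,0,.014),(0,.074,.023,.031,0,.009),(0,.074,-.031,-.023,0,.009)]
    return [np.array(list(itertools.product(b[:2],b[2:4],b[4:]))) for b in B]
a=np.radians(35); Ry=np.array([[np.cos(a),0,-np.sin(a)],[0,1,0],[np.sin(a),0,np.cos(a)]])
def M(p): 
    c,s=np.cos(p[3]),np.sin(p[3]); return np.array([[c,-s,0],[s,c,0],[0,0,1]])@Ry
def render(p,K,E,S=4):
    m=np.zeros((420*1,560*1),np.uint8); 
    for b in boxes():
        w=b@M(p).T+p[:3]; uv=np.array([proj(K,E,q) for q in w])
        cv2.fillConvexPoly(m,np.round(cv2.convexHull(uv.astype(np.float32))*16).astype(np.int32),255,cv2.LINE_AA,4)
    return cv2.GaussianBlur(m.astype(float)/255,(0,0),1.5)
def mask(im,col,p,K,E):
    i=im.astype(float); s=(i[:,:,1]-np.maximum(i[:,:,0],i[:,:,2])) if col=="g" else (i[:,:,0]-np.maximum(i[:,:,1],i[:,:,2]))
    m=((s>0.3*i.max(2))&(i.max(2)>40)).astype(np.uint8)*255
    uv=proj(K,E,np.array(p[:3])+M(p)@[.035,0,0]); roi=np.zeros_like(m)
    r=.06*K[0,0]/np.linalg.norm(E[:3]@[*p[:3],1]); cv2.circle(roi,tuple(int(v) for v in uv),int(r),255,-1)
    return cv2.GaussianBlur((m&roi).astype(float)/255,(0,0),1.5)
from scipy.optimize import minimize
if __name__=="__main__":
  for col,p0 in(("g",[.482,-.433,.024,-.55]),("r",[.55,-.2965,.024,-.17])):
    for sub in (views[:2],views[1:2],views[2:],views):
        sub=[v for v in sub if not(col=="r" and v[0]=="w1")]
        if not sub: continue
        ms=[mask(v[1],col,p0,v[2],v[3]) for v in sub]
        def cost(q,full=False):
            p=[q[0],q[1],q[2],q[3]*10]; return sum(((render(p,v[2],v[3])-m)**2).sum()/m.sum() for v,m in zip(sub,ms))
        q0=np.array([*p0[:3],p0[3]/10])
        r=minimize(cost,q0,method="Nelder-Mead",options=dict(initial_simplex=np.vstack([q0]+[q0+d for d in np.eye(4)*.008]),xatol=1e-4,fatol=1e-4,maxiter=250))
        print(col,[v[0] for v in sub],np.round(r.x*[1,1,1,10],4),round(r.fun,3),round(cost(q0),3))
E
python3 c.py
```

```text
clock: 2.52
eef_pos: [0.4812, -0.3376, 0.247]
tool_rot: [0.994, 0.111, -0.002, -0.002]
ft_force: [-0.2, 0.3, -0.0]
grip_width: 0.0856
grasp_force: 0.0
2.5667 [ 0.4798 -0.3378  0.2487] [[0.975, 0.22, -0.004], [0.22, -0.975, 0.002], [-0.003, -0.003, -1.0]] cam [ 0.557 -0.32   0.389]
green_module [(0.76, [251.6, 263.2], [0.3386, -0.3202]), (0.29, [165.1, 187.6], [0.4251, -0.1839])]
green_module_contacts [(0.72, [234.0, 274.5], [0.3142, -0.2982])]
red_module [(0.57, [165.2, 186.0], [0.4273, -0.1838]), (0.56, [162.6, 97.2], [0.54, -0.1689])]
red_module_contacts [(0.92, [155.9, 70.8], [0.5683, -0.158]), (0.86, [141.0, 189.2], [0.4155, -0.1521]), (0.16, [357.2, 192.4], [0.4764, -0.4398])]
pass_nest_cradle [(0.97, [357.2, 188.7], [0.4861, -0.431])]
reject_nest_cradle [(0.64, [261.7, 113.2], [0.5491, -0.2942])]
g ['w1', 'w2'] [ 0.4845 -0.431   0.0246 -0.5646] 0.463 0.671
g ['w2'] [ 0.4819 -0.4359  0.0082 -0.5916] 0.165 0.316
g ['top', 'scene'] [ 0.482 -0.433  0.024 -0.55 ] inf inf
g ['w1', 'w2', 'top', 'scene'] [ 0.482 -0.433  0.024 -0.55 ] inf inf
r ['w2'] [ 0.5521 -0.2994  0.018  -0.2178] 0.037 0.478
r ['w2'] [ 0.5521 -0.2994  0.018  -0.2178] 0.037 0.478
r ['top', 'scene'] [ 0.5508 -0.2995  0.0241 -0.2655] 1.808 2.46
r ['w2', 'top', 'scene'] [ 0.5509 -0.2996  0.0252 -0.2373] 1.907 2.938c.py:36: RuntimeWarning: divide by zero encountered in scalar divide
  p=[q[0],q[1],q[2],q[3]*10]; return sum(((render(p,v[2],v[3])-m)**2).sum()/m.sum() for v,m in zip(sub,ms))
  np.max(np.abs(fsim[0] - fsim[1:])) <= fatol):
```

```bash
python3 - <<'E'
s=open("c.py").read()
s=s.replace('im,K,E=take(c); views','im,K,E=take(c); im=cv2.imread(f"pics/{c}0.png")[:,:,::-1]; views')
s=s.replace("(s>0.3*i.max(2))&(i.max(2)>40)","(s>TH*i.max(2))&(i.max(2)>30)").replace("for sub in (views[:2],views[1:2],views[2:],views):","for TH,sub in itertools.product((.2,.3),(views[:2],views[1:2],views[2:3],views[1:])):")
open("c.py","w").write(s)
E
python3 c.py
cat > d.py <<'E'
# module pose fit: tag quad (colored) minAreaRect from w1,w2 at z=.034
from h import *
for f in("w1","w2"):
    z=np.load(f"pics/{f}.png.npz"); im,K,E=z["im"],z["K"],z["E"]; i=im.astype(float)
    for col,c0 in(("g",(.34,-.321)),("r",(.428,-.185))):
        s=(i[:,:,1]-np.maximum(i[:,:,0],i[:,:,2])) if col=="g" else (i[:,:,0]-np.maximum(i[:,:,1],i[:,:,2]))
        m=(s>.25*i.max(2)).astype(np.uint8); u=proj(K,E,[*c0,.034]); roi=np.zeros_like(m); cv2.circle(roi,tuple(int(v) for v in u),28,1,-1)
        ys,xs=np.nonzero(m&roi); P=np.array([onz(K,E,(x,y),.034)[:2] for x,y in zip(xs,ys)])
        (c,wh,an)=cv2.minAreaRect((P*1000).astype(np.float32)); print(f,col,np.round(c,1),np.round(wh,1),round(an,1))
        # whole white top + tag : bright mask
        b=((i.min(2)>170)|(m>0)).astype(np.uint8)&roi; 
E
python3 d.py
```

```text
g ['w1', 'w2'] [ 0.4847 -0.4326  0.0177 -0.5855] 0.223 0.497
g ['w2'] [ 0.485  -0.4313  0.0249 -0.5612] 0.108 0.229
g ['top'] [ 0.486  -0.4371 -0.0029 -0.5872] 0.066 0.095
g ['w2', 'top', 'scene'] [ 0.4843 -0.433   0.0223 -0.5764] 0.306 0.404
g ['w1', 'w2'] [ 0.4845 -0.431   0.0246 -0.5646] 0.463 0.671
g ['w2'] [ 0.4819 -0.4359  0.0082 -0.5916] 0.165 0.316
g ['top'] [ 0.4848 -0.4345  0.0151 -0.5813] 0.137 0.161
g ['w2', 'top', 'scene'] [ 0.4837 -0.4329  0.0222 -0.5792] 0.516 0.601
r ['w2'] [ 0.552  -0.2994  0.0189 -0.2204] 0.019 0.447
r ['w2'] [ 0.552  -0.2994  0.0189 -0.2204] 0.019 0.447
r ['top'] [ 0.5497 -0.3009  0.0307 -0.2259] 0.028 0.358
r ['w2', 'top', 'scene'] [ 0.551  -0.3004  0.0252 -0.2163] 0.129 1.017
r ['w2'] [ 0.5521 -0.2994  0.018  -0.2178] 0.037 0.478
r ['w2'] [ 0.5521 -0.2994  0.018  -0.2178] 0.037 0.478
r ['top'] [ 0.5498 -0.3008  0.0309 -0.2299] 0.057 0.401
r ['w2', 'top', 'scene'] [ 0.551  -0.3004  0.0248 -0.2175] 0.193 1.108
w1 g [ 336.2 -316.5] [29.9 44.4] 46.4
w1 r [ 425.3 -180.1] [31.9 45.4] 16.3
w2 g [ 336.2 -316.8] [30.5 44.4] 46.9
w2 r [ 425.1 -180.2] [31.6 45.5] 16.4
```

```bash
python3 -c "
from h import *
o=bot.get_obs();print(o['clock'],np.round(o['joint_pos'],3),R.from_quat(o['tool_rot']).as_euler('xyz',degrees=True))"
```

```text
3.0667 [-0.614  0.41   0.297  1.457 -0.     2.307] [ 1.79948164e+02 -4.52714723e-02  1.26769815e+01]
```

```bash
python3 -m creep '[-0.03,0.004,-0.02,0.12,0.0854,-0.06,0.008,-0.04,0.24,0.0854,-0.09,0.012,-0.06,0.36,0.0854,-0.12,0.016,-0.08,0.48,0.0854,-0.14,0.018,-0.10,0.60,0.0854,-0.14,0.018,-0.12,0.72,0.0854,-0.14,0.018,-0.13,0.84,0.0854,-0.14,0.018,-0.13,0.96,0.0854,-0.14,0.018,-0.13,1.08,0.0854,-0.14,0.018,-0.13,1.2,0.0854]'
python3 -m creep '[0,0,0,0.12,0.0854,0,0,0,0.24,0.0854,0,0,0,0.36,0.0854,0,0,0,0.48,0.0854,0,0,0,0.60,0.0854,0,0,0,0.72,0.0854,0,0,0,0.84,0.0854,0,0,0,0.964,0.0854,0,0,0,0.964,0.0854]'
python3 b.py w3.png | head -3; sed 's/("w1","w2")/("w3",)/;s/,28,1/,60,1/' d.py > d3.py; python3 d3.py
```

```text
clock: 3.9
eef_pos: [0.3397, -0.3197, 0.1213]
tool_rot: [0.756, 0.655, -0.0, -0.0]
ft_force: [1.3, 0.3, -0.0]
grip_width: 0.0852
grasp_force: 0.0
clock: 4.65
eef_pos: [0.34, -0.3198, 0.1216]
tool_rot: [0.368, 0.93, -0.0, 0.0]
ft_force: [0.1, 1.2, 1.0]
grip_width: 0.0853
grasp_force: 0.0
4.7 [ 0.34   -0.3198  0.1216] [[-0.726, 0.688, 0.0], [0.688, 0.726, -0.0], [-0.001, 0.0, -1.0]] cam [ 0.285 -0.266  0.264]
green_module [(0.92, [281.4, 202.4], [0.3428, -0.3221])]
green_module_contacts [(0.73, [285.5, 162.3], [0.318, -0.2938])]
w3 g [ 336.3 -316.8] [31.2 44.3] 46.8
w3 r [ 425.3 -180.1] [32.  45.8] 16.6
```

View pics/w3.png

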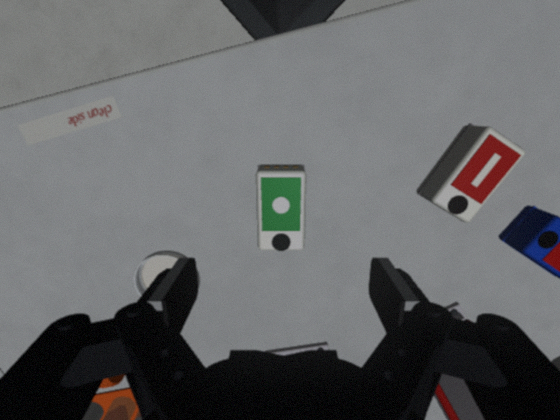

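The green module is square in the gripper frame: tag at (281,205), contact end at top (282,168), with both fingers clear. Now I descend and grip.

```bash
python3 -m creep '[0,0,-0.035,0,0.0854,0,0,-0.07,0,0.0854,0,0,-0.098,0,0.0854,0,0,-0.106,0,0.0854,0,0,-0.106,0,0.02,0,0,-0.106,0,0.02,0,0,-0.106,0,0.02,0,0,-0.106,0,0.02,0,0,-0.106,0,0.02,0,0,-0.106,0,0.02]'
python3 -m creep '[0,0,0,0,0.02,0,0,0,0,0.02,0,0,0,0,0.02,0,0,0.03,0,0.02,0,0,0.065,0,0.02,0,0,0.10,0,0.02,0,0,0.13,0,0.02,0,0,0.13,0,0.02]'
python3 b.py w4.png | head -3; python3 - <<'E'
from h import *
print(bot.get_obs()["joint_pos"])
E
```

```text
clock: 5.83
eef_pos: [0.3416, -0.3213, 0.0175]
tool_rot: [0.369, 0.929, -0.001, 0.002]
ft_force: [-0.3, -0.5, 6.4]
grip_width: 0.0387
grasp_force: 62.6
clock: 6.5
eef_pos: [0.3434, -0.3229, 0.1525]
tool_rot: [0.369, 0.929, -0.002, 0.006]
ft_force: [0.4, -0.6, -1.1]
grip_width: 0.0382
grasp_force: 61.8
6.55 [ 0.3423 -0.3219  0.1497] [[-0.728, 0.686, 0.007], [0.686, 0.728, -0.007], [-0.01, 0.0, -1.0]] cam [ 0.287 -0.268  0.294]
green_module [(0.8, [281.9, 246.6], [0.3917, -0.3676]), (0.23, [181.0, 254.0], [0.3218, -0.455])]
green_module_contacts [(0.69, [284.0, 191.9], [0.3479, -0.3234]), (0.64, [461.2, 122.9], [0.4144, -0.1528])]
[-7.54701355e-01  2.35360770e-01 -2.39202014e-01  1.09966343e+00
  6.21144166e-06  1.08812107e-03]
```

View pics/w4.png

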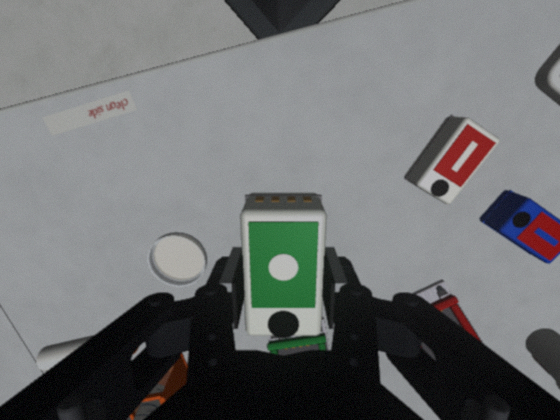

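Green is held level between the pads: tag centre (283,265), contacts at top (283,198). Next I measure its offset along the fingers' x before laying it in.

```bash
python3 - <<'E'
from h import *
z=np.load("pics/w4.png.npz"); K,E=z["K"],z["E"]; i=z["im"].astype(float)
m=((i[:,:,1]-np.maximum(i[:,:,0],i[:,:,2]))>.25*i.max(2)).astype(np.uint8); m[320:]=0; m[:200]=0
ys,xs=np.nonzero(m); tcp=np.array([.3423,-.3219,.1497]); T=np.array([[-.7275,.686,.0085],[.686,.728,-.007],[-.01,.0,-1]])
P=np.array([onz(K,E,(x,y),.1497+.0175) for x,y in zip(xs,ys)]); L=(P-tcp)@T
c,wh,a=cv2.minAreaRect((L[:,:2]*1000).astype(np.float32)); print(c,wh,a)  # tool frame; module x = -tool x
E
```

```text
(0.6406974792480469, -6.6650848388671875) (150.88951110839844, 53.20929718017578) 89.42284393310547
```

```bash
python3 - <<'E'
from h import *
z=np.load("pics/w4.png.npz"); K,E=z["K"],z["E"]; i=z["im"].astype(float)
m=(((i[:,:,1]-np.maximum(i[:,:,0],i[:,:,2]))>.25*i.max(2))&(i.max(2)>70)).astype(np.uint8); m[313:]=0; m[:200]=0; m[:,:235]=0;m[:,335:]=0
ys,xs=np.nonzero(m); tcp=np.array([.3423,-.3219,.1497]); T=np.array([[-.7275,.686,.0085],[.686,.728,-.007],[-.01,.0,-1]])
P=np.array([onz(K,E,(x,y),.1497+.0175) for x,y in zip(xs,ys)]); L=(P-tcp)@T
c,wh,a=cv2.minAreaRect((L[:,:2]*1000).astype(np.float32)); print(c,wh,a)
E
```

```text
(4.031965255737305, 1.6134185791015625) (31.98868179321289, 46.291629791259766) 89.98332977294922
```

```bash
python3 -m creep '[0.03,-0.023,0,0.06,0.02,0.06,-0.046,0,0.12,0.02,0.09,-0.069,0,0.18,0.02,0.12,-0.092,0,0.18,0.02,0.148,-0.1135,0,0.18,0.02,0.1585,-0.1215,-0.02,0.18,0.02,0.1585,-0.1215,-0.045,0.18,0.02,0.1585,-0.1215,-0.045,0.18,0.02,0.1585,-0.1215,-0.045,0.18,0.02]'
python3 b.py w5.png >/dev/null;python3 - <<'E'
from h import *
o=bot.get_obs(); print(o["clock"],np.round(o["eef_pos"],4),R.from_quat(o["tool_rot"]).as_euler("xyz",degrees=True),o["ft_force"])
take("scene","s5.png")
im=cv2.imread("pics/s5.png")[140:260,250:410]; im=cv2.resize(im,None,fx=3,fy=3,interpolation=2)
w=cv2.imread("pics/w5.png")[100:400,130:430]
cv2.imwrite("pics/v5.png",np.hstack([im[:300],w]))
E
```

```text
clock: 7.6
eef_pos: [0.4964, -0.4394, 0.0966]
tool_rot: [0.284, 0.959, 0.002, -0.004]
ft_force: [-0.2, 0.3, -1.9]
grip_width: 0.0387
grasp_force: 61.7
7.95 [ 0.4989 -0.4417  0.1022] [-1.79977431e+02  1.56830838e-01  1.47003253e+02] [-0.08679982  0.47871551 -1.2069215 ]
```

View pics/v5.png

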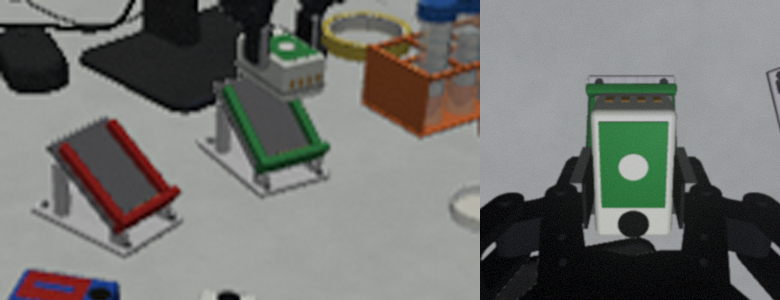

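The module hangs over the green nest with contacts toward the ledge. In the crop the ledge spans 586–677 and the module 595–676. I'll work out the lateral offset from this same image.

```bash
python3 - <<'E'
from h import *
z=np.load("pics/w5.png.npz"); K,E=z["K"],z["E"]; i=z["im"].astype(float); o=bot.get_obs()
g=((i[:,:,1]-np.maximum(i[:,:,0],i[:,:,2]))>.25*i.max(2))&(i.max(2)>60)
d=np.array([np.cos(-.575),np.sin(-.575)]); n=np.array([-d[1],d[0]]); tcp=np.array(o["eef_pos"])
def lat(u,v,zz):
    p=onz(K,E,(u,v),zz)[:2]-tcp[:2]; return round(p@d*1000,1),round(p@n*1000,1)
for v in range(182,262,6):
    c=np.nonzero(g[v,200:360])[0]+200
    if len(c): 
        zz=.033 if v<198 else .1022+.019
        print(v,c.min(),c.max(),lat(c.min()-.5,v,zz),lat(c.max()+.5,v,zz))
E
```

```text
188 236 325 (np.float64(-28.3), np.float64(-31.7)) (np.float64(-28.3), np.float64(32.8))
194 238 324 (np.float64(-23.9), np.float64(-30.5)) (np.float64(-23.8), np.float64(32.3))
200 239 322 (np.float64(-44.6), np.float64(-16.3)) (np.float64(-44.5), np.float64(18.6))
206 239 243 (np.float64(-42.0), np.float64(-16.4)) (np.float64(-42.0), np.float64(-14.3))
212 239 240 (np.float64(-39.3), np.float64(-16.5)) (np.float64(-39.3), np.float64(-15.7))
218 238 239 (np.float64(-36.6), np.float64(-17.1)) (np.float64(-36.6), np.float64(-16.2))
224 238 317 (np.float64(-33.9), np.float64(-17.2)) (np.float64(-33.9), np.float64(16.9))
230 238 317 (np.float64(-31.2), np.float64(-17.3)) (np.float64(-31.2), np.float64(17.0))
236 238 317 (np.float64(-28.4), np.float64(-17.4)) (np.float64(-28.4), np.float64(17.1))
242 237 316 (np.float64(-25.6), np.float64(-18.0)) (np.float64(-25.6), np.float64(16.8))
248 250 316 (np.float64(-22.7), np.float64(-12.4)) (np.float64(-22.7), np.float64(16.9))
254 250 316 (np.float64(-19.9), np.float64(-12.5)) (np.float64(-19.8), np.float64(17.0))
260 250 316 (np.float64(-16.9), np.float64(-12.6)) (np.float64(-16.9), np.float64(17.0))
```

```bash
python3 -m creep '[-0.0005,-0.001,-0.012,0,0.02,-0.0005,-0.001,-0.022,0,0.02,-0.0005,-0.001,-0.022,0,0.02]'
python3 -m creep '[0,0,-0.003,0,0.02,0,0,-0.006,0,0.02,0,0,-0.006,0,0.02]'
python3 -m creep '[0,0,-0.003,0,0.02,0,0,-0.006,0,0.02,0,0,-0.006,0,0.02]'
```

```text
clock: 8.25
eef_pos: [0.4974, -0.442, 0.0777]
tool_rot: [0.284, 0.959, 0.0, -0.001]
ft_force: [-0.9, 0.0, -1.1]
grip_width: 0.0381
grasp_force: 62.2
clock: 8.5
eef_pos: [0.4972, -0.442, 0.0767]
tool_rot: [0.284, 0.959, -0.0, 0.0]
ft_force: [-9.0, 6.1, 17.2]
grip_width: 0.0386
grasp_force: 64.4
clock: 8.75
eef_pos: [0.4958, -0.441, 0.0716]
tool_rot: [0.284, 0.959, 0.0, -0.001]
ft_force: [-14.2, 9.8, 25.4]
grip_width: 0.0387
grasp_force: 68.4
```

```bash
python3 -m creep '[0,0,-0.003,0,0.02,0,0,-0.006,0,0.02,0,0,-0.006,0,0.02]'
python3 -m creep '[0,0,-0.002,0,0.02,0,0,-0.004,0,0.02,0,0,-0.004,0,0.02]'
python3 -c "
from h import *
take('scene','s6.png')
im=cv2.imread('pics/s6.png')[140:240,290:420]; cv2.imwrite('pics/v6.png',cv2.resize(im,None,fx=4.5,fy=4.5,interpolation=2))"
```

```text
clock: 9.0
eef_pos: [0.4946, -0.4403, 0.065]
tool_rot: [0.284, 0.959, 0.0, -0.002]
ft_force: [-15.1, 11.3, 26.6]
grip_width: 0.0385
grasp_force: 73.4
clock: 9.25
eef_pos: [0.494, -0.4398, 0.061]
tool_rot: [0.284, 0.959, 0.001, -0.003]
ft_force: [-17.6, 12.0, 26.9]
grip_width: 0.0388
grasp_force: 76.7
```

View pics/v6.png

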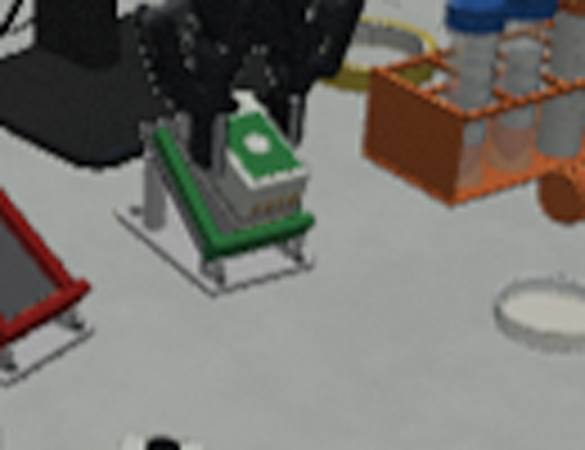

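The scene crop shows the module tilting in the pads above the green floor, with its contact end (275,205) just short of the ledge. I continue lowering.

```bash
python3 -m creep '[0.001,-0.0005,-0.002,0,0.02,0.0015,-0.001,-0.004,0,0.02,0.0015,-0.001,-0.004,0,0.02]'
python3 -m creep '[0,0,-0.001,0,0.02,0,0,-0.003,0,0.02,0,0,-0.003,0,0.02]'
```

```text
clock: 9.55
eef_pos: [0.4938, -0.4398, 0.0585]
tool_rot: [0.284, 0.959, 0.001, -0.005]
ft_force: [-24.7, 17.0, 36.5]
grip_width: 0.0385
grasp_force: 80.3
clock: 9.8
eef_pos: [0.4939, -0.4398, 0.0584]
tool_rot: [0.284, 0.959, 0.001, -0.004]
ft_force: [-28.2, 21.1, 48.9]
grip_width: 0.0384
grasp_force: 81.9
```

```bash
cat > t.py <<'E'
from h import *
import sys
def tagpose(col,O,phi,name):
    o=bot.get_obs(); im,K,E=take("wrist",name); i=im.astype(float)
    s=(i[:,:,1]-np.maximum(i[:,:,0],i[:,:,2])) if col=="g" else (i[:,:,0]-np.maximum(i[:,:,1],i[:,:,2]))
    m=((s>.25*i.max(2))&(i.max(2)>60)).astype(np.uint8); m=cv2.morphologyEx(m,cv2.MORPH_OPEN,np.ones((3,3)))
    best=None
    for c in cv2.findContours(m,cv2.RETR_EXTERNAL,cv2.CHAIN_APPROX_NONE)[0]:
        h=cv2.convexHull(c)
        if cv2.contourArea(c)<600 or cv2.contourArea(c)<.9*cv2.contourArea(h): continue
        q=cv2.approxPolyN(h,4,ensure_convex=True) if hasattr(cv2,"approxPolyN") else cv2.approxPolyDP(h,6,True)
        q=q.reshape(-1,2).astype(float); print("contour",cv2.contourArea(c),q.round(0).tolist())
        obj=[]; L,W=.0443/2,.0308/2
        best_e=None
        base=np.array([[-L,W,0],[L,W,0],[L,-W,0],[-L,-W,0]])
        for r in range(8):
            qq=np.roll(q if r<4 else q[::-1],r%4,axis=0)
            n,rv,tv,er=cv2.solvePnPGeneric(base,qq,K,None,flags=cv2.SOLVEPNP_IPPE)
            for a,t,e in zip(rv,tv,er):
                Rw=E[:3,:3].T@cv2.Rodrigues(a)[0]; pw=E[:3,:3].T@(t.ravel()-E[:3,3])
                yaw=np.arctan2(Rw[1,0],Rw[0,0])
                if Rw[2,2]<.5 or abs((yaw-phi+np.pi)%(2*np.pi)-np.pi)>1: continue
                con=pw+Rw@[.005-.035,0,-.034]; v=con-O; d=np.array([np.cos(phi),np.sin(phi),0]); nn=np.array([-d[1],d[0],0])
                print("err %.2f pitch %.1f yaw %.1f contacts along %.1f lat %.1f up %.1f"%(e[0],np.degrees(np.arcsin(Rw[2,0])),np.degrees(yaw),*(1000*np.array([v@d,v@nn,v[2]]))))
if __name__=="__main__":
    if sys.argv[1]=="g": tagpose("g",np.array([.484,-.432,.024]),-.575,sys.argv[2])
    else: tagpose("r",np.array([.551,-.300,.025]),-.218,sys.argv[2])
E
python3 t.py g w7.png
```

```text
contour 6431.5 [[316.0, 210.0], [317.0, 307.0], [249.0, 307.0], [250.0, 210.0]]
err 0.19 pitch 19.3 yaw -33.0 contacts along -16.8 lat 0.5 up 12.3
err 0.84 pitch 34.8 yaw -33.0 contacts along -5.7 lat 0.5 up 8.9
```

```bash
python3 -c "
from h import *
take('scene','s7.png')
a=cv2.resize(cv2.imread('pics/s7.png')[150:220,310:390],None,fx=5,fy=6,interpolation=2)
b=cv2.resize(cv2.imread('pics/w7.png')[150:360,190:370],None,fx=2,fy=2,interpolation=2)
cv2.imwrite('pics/v7.png',np.hstack([a,b]))"
```

```text
(no output)
```

View pics/v7.png

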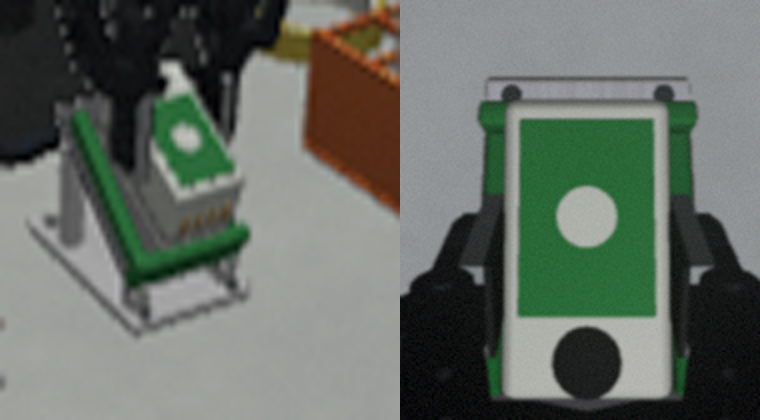

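```bash
cat > f.py <<'E'
from h import *
from scipy.optimize import least_squares
z=take("wrist"); K1,E1=z[1],z[2]; z=take("scene"); K2,E2=z[1],z[2]
W=[((-35,20,34),(243.5,200)),((-35,-20,34),(324,201)),((35,20,34),(241.5,349)),((35,-20,34),(328,349)),((-27.2,15.4,34),(249.5,209.5)),((-27.2,-15.4,34),(317.5,209.5)),((17.2,15.4,34),(248.5,308)),((17.2,-15.4,34),(318,308))]
S=[((-27.2,15.4,34),(346,181)),((-27.2,-15.4,34),(356.6,177.3)),((17.2,15.4,34),(340.4,169)),((-35,20,34),(345,183.3)),((-35,-20,34),(358,180))]
O=np.array([.484,-.432,.024]);phi=-.575
def pose(q):
    Rz=R.from_euler("z",phi+q[4]); return (Rz*R.from_euler("y",-q[3])).as_matrix(), O+R.from_euler("z",phi).apply([q[0]*.01,q[1]*.01,q[2]*.01])  # contacts point
def res(q,parts):
    Rm,c=pose(q); r=[]
    for Kx,Ex,L,w in parts:
        for p,uv in L: r+=list((proj(Kx,Ex,c+Rm@(np.array(p)/1000+[.035,0,0]))-uv)*w)
    return r
for parts in([(K1,E1,W,1)],[(K1,E1,W,1),(K2,E2,S,1.)],[(K1,E1,W,1),(K2,E2,S,3.)]):
  for p0 in(.3,.7):
    s=least_squares(res,[0,0,.3,p0,0],args=(parts,)); q=s.x
    print("along %.1f lat %.1f up %.1f pitch %.1f yaw %.1f"%(q[0]*10,q[1]*10,q[2]*10,np.degrees(q[3]),np.degrees(q[4])),"cost",round(s.cost,1))
E
python3 f.py
```

```text
along 70.2 lat 1.1 up -132.2 pitch 29.1 yaw 0.6 cost 17066.7
along 70.2 lat 1.1 up -132.2 pitch 29.1 yaw 0.6 cost 17066.6
along 27.1 lat -1.7 up -57.6 pitch 24.9 yaw 3.8 cost 18881.7
along 27.1 lat -1.7 up -57.6 pitch 24.9 yaw 3.8 cost 18881.7
along -2.6 lat -4.2 up -12.7 pitch 14.5 yaw 4.8 cost 21395.5
along -2.6 lat -4.2 up -12.7 pitch 14.5 yaw 4.8 cost 21395.5
```

```bash
sed -i 's/^S=/W=[((p[0],-p[1],p[2]),u) for p,u in W]\nS=/' f.py; python3 f.py
```

```text
along -8.4 lat 0.9 up 6.4 pitch 27.1 yaw 0.1 cost 32.8
along -8.4 lat 0.9 up 6.4 pitch 27.1 yaw 0.1 cost 32.8
along -10.8 lat 0.8 up 8.2 pitch 24.4 yaw 0.1 cost 49.9
along -10.8 lat 0.8 up 8.2 pitch 24.4 yaw 0.1 cost 49.9
along -12.5 lat 0.4 up 9.9 pitch 23.6 yaw 0.2 cost 156.6
along -12.5 lat 0.4 up 9.9 pitch 23.6 yaw 0.2 cost 156.6
```

The fit puts the contact edge on top of the ledge (along -9, up 7 mm, pitch about 26°). The arm gave about 6 mm downslope under load. I lift, shift uphill and press down again.

```bash
python3 -m creep '[0.002,-0.0015,0.007,0,0.02,0.004,-0.0025,0.013,0,0.02,0.0055,-0.0035,0.013,0,0.02,0.0055,-0.0035,0.013,0,0.02]'
python3 -m creep '[0,0,-0.004,0,0.02,0,0,-0.008,0,0.02,0,0,-0.008,0,0.02]'
python3 t.py g w8.png;python3 -m creep '[0,0,-0.002,0,0.02,0,0,-0.004,0,0.02,0,0,-0.004,0,0.02]';python3 t.py g w9.png
```

```text
clock: 10.43
eef_pos: [0.5001, -0.4436, 0.0641]
tool_rot: [0.284, 0.959, 0.002, -0.005]
ft_force: [-15.4, 11.6, 16.4]
grip_width: 0.0385
grasp_force: 77.8
clock: 10.68
eef_pos: [0.4998, -0.4434, 0.0573]
tool_rot: [0.284, 0.959, 0.002, -0.005]
ft_force: [-19.6, 13.0, 23.3]
grip_width: 0.0384
grasp_force: 85.3
contour 6433.0 [[315.0, 208.0], [318.0, 305.0], [248.0, 305.0], [251.0, 208.0]]
err 0.03 pitch 33.2 yaw -33.0 contacts along -0.8 lat 0.8 up 7.6
err 0.89 pitch 19.4 yaw -33.0 contacts along -10.7 lat 0.8 up 11.0
clock: 10.98
eef_pos: [0.4997, -0.4433, 0.0539]
tool_rot: [0.284, 0.959, 0.001, -0.005]
ft_force: [-19.4, 13.7, 23.7]
grip_width: 0.0381
grasp_force: 89.7
contour 6368.0 [[315.0, 208.0], [318.0, 304.0], [248.0, 304.0], [251.0, 208.0]]
err 0.26 pitch 36.8 yaw -33.0 contacts along 1.5 lat 0.8 up 3.6
err 1.14 pitch 15.5 yaw -33.0 contacts along -13.6 lat 0.8 up 8.9
```

```bash
python3 -m creep '[0,0,-0.0015,0,0.02,0,0,-0.003,0,0.02,0,0,-0.003,0,0.02]';python3 t.py g w10.png
```

```text
clock: 11.28
eef_pos: [0.4997, -0.4433, 0.0534]
tool_rot: [0.284, 0.959, 0.001, -0.004]
ft_force: [-22.5, 16.8, 35.6]
grip_width: 0.0388
grasp_force: 91.7
contour 6376.0 [[315.0, 208.0], [318.0, 304.0], [247.0, 304.0], [251.0, 208.0]]
err 0.25 pitch 38.9 yaw -33.4 contacts along 2.6 lat 1.5 up 3.9
err 1.47 pitch 13.5 yaw -33.3 contacts along -15.5 lat 0.1 up 10.2
```

```bash
python3 -m creep '[-0.001,0.0005,0.001,0,0.02,-0.002,0.001,0.001,0,0.02,-0.003,0.002,0.001,0,0.02,-0.003,0.002,0.001,0,0.02]';python3 t.py g w11.png;python3 -m creep '[-0.001,0.0005,-0.0005,0,0.02,-0.002,0.001,-0.001,0,0.02,-0.003,0.002,-0.0015,0,0.02,-0.003,0.002,-0.0015,0,0.02]';python3 t.py g w12.png
```

```text
clock: 11.67
eef_pos: [0.4997, -0.4433, 0.0534]
tool_rot: [0.284, 0.959, 0.0, -0.001]
ft_force: [-14.2, 9.9, 25.2]
grip_width: 0.0388
grasp_force: 90.3
contour 6377.0 [[315.0, 208.0], [318.0, 304.0], [248.0, 304.0], [251.0, 208.0]]
err 0.26 pitch 37.3 yaw -33.0 contacts along 1.8 lat 0.8 up 3.0
err 1.14 pitch 16.0 yaw -33.0 contacts along -13.4 lat 0.8 up 8.1
clock: 12.05
eef_pos: [0.4997, -0.4433, 0.0533]
tool_rot: [0.284, 0.959, -0.001, 0.003]
ft_force: [-8.3, 6.5, 24.1]
grip_width: 0.0388
grasp_force: 90.0
contour 6375.0 [[315.0, 208.0], [318.0, 304.0], [248.0, 304.0], [251.0, 208.0]]
err 0.26 pitch 37.7 yaw -33.0 contacts along 2.0 lat 0.8 up 2.9
err 1.14 pitch 16.4 yaw -33.0 contacts along -13.2 lat 0.8 up 7.8
```

```bash
python3 -m creep '[-0.0015,0.001,0.001,0,0.02,-0.003,0.002,0.001,0,0.02,-0.0045,0.003,0.001,0,0.02,-0.0045,0.003,0.001,0,0.02]';python3 -m creep '[-0.001,0.0005,0,0,0.02,-0.0025,0.0015,-0.001,0,0.02,-0.0035,0.002,-0.0015,0,0.02,-0.0035,0.002,-0.0015,0,0.02]';python3 t.py g w13.png
```

```text
clock: 12.43
eef_pos: [0.4972, -0.4417, 0.0513]
tool_rot: [0.284, 0.959, -0.002, 0.004]
ft_force: [2.2, -0.9, 8.7]
grip_width: 0.0388
grasp_force: 87.7
clock: 12.77
eef_pos: [0.497, -0.4416, 0.0515]
tool_rot: [0.284, 0.959, -0.003, 0.008]
ft_force: [8.1, -3.7, 8.4]
grip_width: 0.0388
grasp_force: 87.7
contour 6446.0 [[315.0, 208.0], [318.0, 305.0], [248.0, 305.0], [251.0, 208.0]]
err 0.03 pitch 34.7 yaw -32.9 contacts along -3.4 lat 0.7 up 1.3
err 0.89 pitch 20.9 yaw -32.9 contacts along -13.4 lat 0.7 up 4.4
```

```bash
python3 -m creep '[-0.0015,0.001,-0.001,0,0.02,-0.003,0.002,-0.002,0,0.02,-0.003,0.002,-0.002,0,0.02]';python3 -m creep '[0.005,-0.003,0.004,0,0.02,0.009,-0.0055,0.008,0,0.02,0.009,-0.0055,0.008,0,0.02]'; python3 -m creep '[0,0,0,0,0.05,0,0,0,0,0.07,0,0,0,0,0.07,0,0,0.004,0,0.07,0,0,0.02,0,0.07,0,0,0.05,0,0.07,0,0,0.085,0,0.07,0,0,0.12,0,0.07,0,0,0.12,0,0.07]'
python3 t.py g w14.png
```

```text
clock: 13.07
eef_pos: [0.4968, -0.4415, 0.0517]
tool_rot: [0.283, 0.959, -0.004, 0.011]
ft_force: [11.3, -5.7, 10.7]
grip_width: 0.0387
grasp_force: 88.2
clock: 13.32
eef_pos: [0.4976, -0.4415, 0.0528]
tool_rot: [0.284, 0.959, -0.0, 0.0]
ft_force: [0.1, 0.3, -1.3]
grip_width: 0.0384
grasp_force: 86.6
clock: 14.07
eef_pos: [0.4999, -0.444, 0.1816]
tool_rot: [0.284, 0.959, -0.003, 0.006]
ft_force: [0.5, -1.6, 1.1]
grip_width: 0.0702
grasp_force: 0.0
contour 1599.0 [[301.0, 158.0], [302.0, 205.0], [267.0, 205.0], [267.0, 158.0]]
err 0.09 pitch 32.9 yaw -32.3 contacts along -3.0 lat 0.0 up -3.5
err 0.59 pitch -5.7 yaw -32.3 contacts along -28.5 lat 1.9 up 11.2
```

```bash
cat > v.py <<'E'
from h import *
import sys
# tag in nest plane: fit seated tag: slope coords of tag corners vs expected
def chk(cam,col,O,phi,save=None):
    im,K,E=take(cam,save); i=im.astype(float); a=np.radians(35)
    M=R.from_euler("z",phi).as_matrix()@R.from_euler("y",-a).as_matrix()
    s=(i[:,:,1]-np.maximum(i[:,:,0],i[:,:,2])) if col=="g" else (i[:,:,0]-np.maximum(i[:,:,1],i[:,:,2]))
    m=((s>.25*i.max(2))&(i.max(2)>50)).astype(np.uint8)
    def onpl(uv,h):
        d=E[:3,:3].T@np.linalg.inv(K)@[*uv,1]; c=-E[:3,:3].T@E[:3,3]; n=M[:,2]
        p=c+d*((O+h*n-c)@n)/(d@n); return (p-O)@M*1000
    nl,lab,st,ce=cv2.connectedComponentsWithStats(m)
    for k in range(1,nl):
        if st[k,4]<60: continue
        ys,xs=np.nonzero(lab==k); u=proj(K,E,O+M@[.03,0,.034])
        if np.hypot(*(ce[k]-u))>200*K[0,0]/560: continue
        for h in(.034,.012):
            P=np.array([onpl((x,y),h)[:2] for x,y in zip(xs,ys)]).astype(np.float32)
            (c,wh,an)=cv2.minAreaRect(P); print(cam,"area",st[k,4],"h",h,"c",np.round(c,1),"wh",np.round(wh,1),"ang",round(an,1),"xmin/max",P[:,0].min().round(1),P[:,0].max().round(1),"y",P[:,1].min().round(1),P[:,1].max().round(1))
G=("g",np.array([.484,-.432,.024]),-.575); RD=("r",np.array([.551,-.300,.025]),-.218)
if __name__=="__main__": chk(sys.argv[1],*(G if sys.argv[2]=="g" else RD),save=sys.argv[3])
E
python3 v.py wrist g w15.png
```

```text
wrist area 714 h 0.034 c [ 41.2 -23.1] wh [76.1  9. ] ang 1.3 xmin/max 3.1 79.2 y -28.4 -19.2
wrist area 714 h 0.012 c [ 33.9 -25.2] wh [83.1  9.8] ang 1.3 xmin/max -7.7 75.4 y -31.0 -21.0
wrist area 683 h 0.034 c [41.2 25.2] wh [ 8.1 76.1] ang 88.8 xmin/max 3.1 79.2 y 21.5 30.0
wrist area 683 h 0.012 c [33.9 27.4] wh [ 8.9 83.1] ang 88.8 xmin/max -7.6 75.4 y 23.4 32.7
wrist area 1490 h 0.034 c [27.5  1.3] wh [31.3 44.9] ang 90.0 xmin/max 5.1 50.0 y -14.4 16.9
wrist area 1490 h 0.012 c [19.   1.3] wh [34.1 49. ] ang 90.0 xmin/max -5.5 43.5 y -15.8 18.4
```

Green is seated: tag centre at 27.5 mm along the floor (about 27 expected), square to and centred between the rails. Now the red module.

```bash
python3 -m creep '[-0.009,0.034,0,-0.1,0.0854,-0.018,0.068,0,-0.2,0.0854,-0.028,0.102,0,-0.3,0.0854,-0.038,0.137,0,-0.42,0.0854,-0.047,0.172,-0.01,-0.54,0.0854,-0.057,0.207,-0.03,-0.66,0.0854,-0.066,0.242,-0.055,-0.709,0.0854,-0.0695,0.2535,-0.08,-0.709,0.0854,-0.0695,0.2535,-0.08,-0.709,0.0854,-0.0695,0.2535,-0.08,-0.709,0.0854]'
python3 b.py w16.png | grep -v nest; sed 's/"w1","w2"/"w16",/;s/,28,1/,70,1/' d.py > d3.py; python3 d3.py
```

```text
clock: 15.0
eef_pos: [0.4252, -0.1863, 0.0904]
tool_rot: [0.598, 0.801, -0.001, -0.003]
ft_force: [1.2, -0.1, 1.4]
grip_width: 0.0854
grasp_force: 0.0
15.05 [ 0.4273 -0.1879  0.092 ] [[-0.283, 0.959, -0.001], [0.959, 0.283, 0.0], [0.0, -0.001, -1.0]] cam [ 0.405 -0.112  0.233]
green_module []
green_module_contacts []
red_module [(0.93, [280.4, 213.5], [0.4247, -0.1892]), (0.57, [418.7, 223.6], [0.5384, -0.1646])]
red_module_contacts [(0.82, [459.8, 229.7], [0.5739, -0.1598])]
w16 g [ 336.5 -333.3] [106.5 118.1] 22.6
w16 r [ 423.9 -175.6] [31.7 53.7] 16.6
```

```bash
python3 -m creep '[0,0,-0.035,0,0.0854,0,0,-0.067,0,0.0854,0,0,-0.077,0,0.0854,0,0,-0.077,0,0.02,0,0,-0.077,0,0.02,0,0,-0.077,0,0.02,0,0,-0.077,0,0.02,0,0,-0.077,0,0.02,0,0,-0.077,0,0.02,0,0,-0.077,0,0.02]'
python3 -m creep '[0,0,0,0,0.02,0,0,0,0,0.02,0,0,0.03,0,0.02,0,0,0.065,0,0.02,0,0,0.10,0,0.02,0,0,0.13,0,0.02,0,0,0.13,0,0.02]'
```

```text
clock: 16.18
eef_pos: [0.4292, -0.1886, 0.0171]
tool_rot: [0.599, 0.801, 0.0, 0.002]
ft_force: [0.6, 0.2, 6.0]
grip_width: 0.0387
grasp_force: 62.8
clock: 16.77
eef_pos: [0.4315, -0.1895, 0.152]
tool_rot: [0.599, 0.801, 0.001, 0.006]
ft_force: [1.4, 0.1, -1.2]
grip_width: 0.0385
grasp_force: 61.9
```

```bash
python3 -m creep '[0.02,-0.016,0,0.12,0.02,0.04,-0.032,0,0.24,0.02,0.06,-0.048,0,0.36,0.02,0.08,-0.064,0,0.48,0.02,0.10,-0.08,0,0.60,0.02,0.12,-0.096,0,0.72,0.02,0.135,-0.108,0,0.84,0.02,0.145,-0.117,0,0.96,0.02,0.145,-0.117,-0.02,1.066,0.02,0.145,-0.117,-0.045,1.066,0.02]'
python3 -m creep '[0,0,0,0,0.02,0,0,0,0,0.02,0,0,0,0,0.02]'
python3 b.py w17.png|head -1; python3 - <<'E'
from h import *
z=np.load("pics/w17.png.npz"); K,E=z["K"],z["E"]; i=z["im"].astype(float); o=bot.get_obs()
g=((i[:,:,0]-np.maximum(i[:,:,1],i[:,:,2]))>.25*i.max(2))&(i.max(2)>60)
d=np.array([np.cos(-.218),np.sin(-.218)]); n=np.array([-d[1],d[0]]); tcp=np.array(o["eef_pos"])
def lat(u,v,zz):
    p=onz(K,E,(u,v),zz)[:2]-tcp[:2]; return [round(float(x)*1000,1) for x in(p@d,p@n)]
for v in range(170,300,6):
    c=np.nonzero(g[v,200:360])[0]+200
    if len(c): print(v,c.min(),c.max(),"ledge",lat(c.min()-.5,v,.034),lat(c.max()+.5,v,.034),"tag",lat(c.min()-.5,v,.1195),lat(c.max()+.5,v,.1195))
E
```

```text
clock: 17.6
eef_pos: [0.5747, -0.3062, 0.1014]
tool_rot: [0.108, 0.994, -0.001, 0.003]
ft_force: [0.7, 0.4, -1.6]
grip_width: 0.039
grasp_force: 61.9
clock: 17.85
eef_pos: [0.5725, -0.3047, 0.1008]
tool_rot: [0.109, 0.994, 0.0, -0.0]
ft_force: [0.6, -0.7, -1.3]
grip_width: 0.0386
grasp_force: 61.8
17.9 [ 0.5731 -0.305   0.1017] [[-0.976, 0.217, 0.002], [0.217, 0.976, -0.001], [-0.002, -0.0, -1.0]] cam [ 0.499 -0.287  0.243]
170 246 316 ledge [-36.9, -24.9] [-36.9, 25.8] tag [-53.0, -14.0] [-53.0, 16.0]
176 237 326 ledge [-32.6, -31.6] [-32.5, 33.1] tag [-50.4, -17.9] [-50.4, 20.3]
182 238 324 ledge [-28.1, -31.1] [-28.1, 31.9] tag [-47.8, -17.6] [-47.8, 19.6]
188 240 323 ledge [-23.7, -29.8] [-23.6, 31.3] tag [-45.2, -16.9] [-45.1, 19.2]
194 239 323 ledge [-19.1, -30.8] [-19.1, 31.5] tag [-42.5, -17.4] [-42.5, 19.3]
200 239 323 ledge [-14.6, -31.0] [-14.5, 31.7] tag [-39.8, -17.6] [-39.7, 19.4]
206 239 242 ledge [-9.9, -31.2] [-9.9, -28.2] tag [-37.0, -17.7] [-37.0, -15.9]
212 238 239 ledge [-5.2, -32.1] [-5.2, -30.6] tag [-34.3, -18.3] [-34.3, -17.4]
218 238 316 ledge [-0.5, -32.4] 
[... 337 characters left out ...]
4] [-19.8, 17.5]
248 249 317 ledge [24.3, -25.0] [24.3, 28.6] tag [-16.8, -14.0] [-16.8, 17.6]
254 250 316 ledge [29.4, -24.4] [29.5, 28.0] tag [-13.8, -13.7] [-13.8, 17.3]
260 250 316 ledge [34.6, -24.6] [34.7, 28.1] tag [-10.7, -13.8] [-10.7, 17.4]
266 250 316 ledge [39.9, -24.7] [40.0, 28.3] tag [-7.6, -13.9] [-7.6, 17.5]
272 250 316 ledge [45.3, -24.9] [45.3, 28.5] tag [-4.4, -14.0] [-4.4, 17.6]
278 250 316 ledge [50.7, -25.1] [50.8, 28.7] tag [-1.2, -14.1] [-1.2, 17.7]
284 251 315 ledge [56.2, -24.5] [56.3, 28.0] tag [2.1, -13.7] [2.1, 17.3]
290 251 315 ledge [61.8, -24.7] [61.9, 28.2] tag [5.4, -13.9] [5.4, 17.4]
296 251 315 ledge [67.5, -24.9] [67.5, 28.4] tag [8.7, -14.0] [8.7, 17.5]
```

```bash
python3 -m creep '[0,-0.001,-0.01,0,0.02,0,-0.001,-0.018,0,0.02,0.0005,-0.001,-0.021,0,0.02,0.001,-0.001,-0.024,0,0.02,0.0015,-0.0015,-0.027,0,0.02,0.002,-0.0015,-0.030,0,0.02,0.003,-0.0015,-0.033,0,0.02,0.003,-0.0015,-0.033,0,0.02]'
python3 -m creep '[0.0005,0,-0.003,0,0.02,0.001,0,-0.006,0,0.02,0.0015,-0.0005,-0.008,0,0.02,0.002,-0.0005,-0.010,0,0.02,0.002,-0.0005,-0.010,0,0.02]';python3 t.py r w18.png
```

```text
clock: 18.87
eef_pos: [0.5706, -0.3056, 0.0717]
tool_rot: [0.11, 0.994, -0.0, -0.003]
ft_force: [-20.1, 5.7, 30.6]
grip_width: 0.0388
grasp_force: 72.0
clock: 19.28
eef_pos: [0.5698, -0.3054, 0.061]
tool_rot: [0.11, 0.994, 0.0, -0.006]
ft_force: [-26.7, 7.7, 31.1]
grip_width: 0.0387
grasp_force: 83.9
contour 6699.5 [[317.0, 203.0], [317.0, 302.0], [249.0, 302.0], [249.0, 203.0]]
err 0.48 pitch 23.6 yaw -12.6 contacts along -9.6 lat 0.5 up 13.8
err 0.78 pitch 28.0 yaw -12.6 contacts along -6.6 lat 0.5 up 12.7
contour 4426.0 [[549.0, 174.0], [495.0, 198.0], [472.0, 128.0], [529.0, 99.0]]
err 0.25 pitch -0.1 yaw 15.0 contacts along -62.5 lat 111.6 up -18.3
```

```bash
python3 -m creep '[0.002,-0.0005,0,0,0.02,0.004,-0.001,-0.001,0,0.02,0.004,-0.001,-0.003,0,0.02,0.004,-0.001,-0.005,0,0.02,0.004,-0.001,-0.005,0,0.02]';python3 t.py r w19.png;python3 -m creep '[0,0,-0.001,0,0.02,0,0,-0.003,0,0.02,0,0,-0.003,0,0.02]';python3 t.py r w20.png
```

```text
clock: 19.75
eef_pos: [0.5703, -0.3055, 0.0554]
tool_rot: [0.11, 0.994, 0.001, -0.01]
ft_force: [-34.3, 8.5, 36.3]
grip_width: 0.0384
grasp_force: 94.1
contour 6724.5 [[316.0, 199.0], [319.0, 298.0], [247.0, 298.0], [250.0, 199.0]]
err 0.13 pitch 33.2 yaw -12.7 contacts along -4.7 lat 0.6 up 7.4
err 1.13 pitch 15.3 yaw -12.7 contacts along -17.2 lat 0.6 up 12.2
contour 4720.0 [[557.0, 175.0], [501.0, 200.0], [478.0, 127.0], [537.0, 98.0]]
err 0.10 pitch -0.2 yaw 14.6 contacts along -62.6 lat 111.8 up -18.4
clock: 20.05
eef_pos: [0.5704, -0.3055, 0.0552]
tool_rot: [0.11, 0.994, 0.001, -0.009]
ft_force: [-39.6, 12.2, 47.7]
grip_width: 0.0386
grasp_force: 95.8
contour 6724.5 [[316.0, 199.0], [319.0, 298.0], [247.0, 298.0], [250.0, 199.0]]
err 0.13 pitch 33.3 yaw -12.7 contacts along -4.6 lat 0.5 up 7.1
err 1.13 pitch 15.4 yaw -12.7 contacts along -17.1 lat 0.6 up 12.0
contour 4733.5 [[557.0, 175.0], [502.0, 200.0], [478.0, 127.0], [538.0, 98.0]]
err 0.26 pitch -0.1 yaw 14.6 contacts along -62.5 lat 112.0 up -18.8
```

```bash
python3 -c "
from h import *
take('scene','s8.png')
a=cv2.resize(cv2.imread('pics/s8.png')[160:230,255:335],None,fx=5,fy=6,interpolation=2)
b=cv2.resize(cv2.imread('pics/w20.png')[150:360,190:370],None,fx=2,fy=2,interpolation=2)
cv2.imwrite('pics/v8.png',np.hstack([a,b]))"
```

```text
(no output)
```

View pics/v8.png

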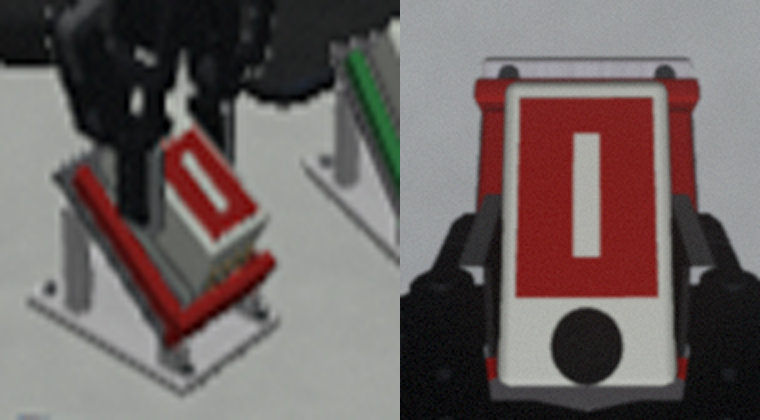

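The scene crop shows the red module lying about parallel to the red rails, contact end (230,270) just at the ledge. The TCP's height above the slope matches the flat green case. I slide it down to the ledge.

```bash
python3 -m creep '[-0.002,0.0005,0.001,0,0.02,-0.004,0.001,0.002,0,0.02,-0.006,0.0015,0.003,0,0.02,-0.008,0.002,0.003,0,0.02,-0.010,0.002,0.003,0,0.02,-0.010,0.002,0.003,0,0.02]';python3 -m creep '[-0.002,0.0005,0,0,0.02,-0.004,0.001,-0.001,0,0.02,-0.006,0.0015,-0.001,0,0.02,-0.006,0.0015,-0.001,0,0.02]';python3 t.py r w21.png|head -3
```

```text
clock: 20.65
eef_pos: [0.5704, -0.3056, 0.0553]
tool_rot: [0.11, 0.994, -0.0, 0.0]
ft_force: [-8.0, 3.6, 18.1]
grip_width: 0.0389
grasp_force: 91.2
clock: 20.98
eef_pos: [0.5704, -0.3056, 0.0552]
tool_rot: [0.109, 0.994, -0.001, 0.006]
ft_force: [6.6, 0.7, 10.4]
grip_width: 0.0389
grasp_force: 90.2
contour 6725.0 [[316.0, 199.0], [319.0, 298.0], [247.0, 298.0], [250.0, 199.0]]
err 0.13 pitch 35.0 yaw -12.5 contacts along -3.9 lat 0.3 up 6.4
err 1.13 pitch 17.1 yaw -12.5 contacts along -16.6 lat 0.3 up 10.9
```

```bash
python3 -m creep '[0.004,-0.001,0.003,0,0.02,0.008,-0.002,0.006,0,0.02,0.011,-0.0025,0.008,0,0.02,0.013,-0.003,0.009,0,0.02,0.013,-0.003,0.009,0,0.02]';python3 -m creep '[0,0,-0.003,0,0.02,0.001,0,-0.006,0,0.02,0.003,-0.0005,-0.009,0,0.02,0.003,-0.0005,-0.011,0,0.02,0.003,-0.0005,-0.011,0,0.02]';python3 t.py r w22.png|head -3
```

```text
clock: 21.45
eef_pos: [0.5739, -0.306, 0.0583]
tool_rot: [0.11, 0.994, 0.001, -0.005]
ft_force: [-9.5, 2.8, 4.7]
grip_width: 0.0385
grasp_force: 89.6
clock: 21.87
eef_pos: [0.574, -0.3061, 0.0557]
tool_rot: [0.11, 0.994, 0.001, -0.006]
ft_force: [-32.4, 11.5, 44.9]
grip_width: 0.0389
grasp_force: 104.0
contour 6683.5 [[319.0, 297.0], [247.0, 297.0], [250.0, 199.0], [316.0, 197.0]]
err 0.21 pitch 34.7 yaw -12.6 contacts along -0.7 lat 3.6 up 7.9
err 1.43 pitch 14.3 yaw -12.6 contacts along -15.0 lat -2.2 up 13.4
```

```bash
python3 -m creep '[-0.002,0.0005,0.001,0,0.02,-0.004,0.001,0.002,0,0.02,-0.006,0.001,0.003,0,0.02,-0.008,0.0015,0.003,0,0.02,-0.010,0.002,0.002,0,0.02,-0.010,0.002,0.002,0,0.02]';python3 -m creep '[-0.002,0.0005,0,0,0.02,-0.004,0.001,-0.001,0,0.02,-0.006,0.0015,-0.001,0,0.02,-0.006,0.0015,-0.001,0,0.02]';python3 t.py r w23.png|head -3
```

```text
clock: 22.42
eef_pos: [0.5739, -0.3061, 0.0556]
tool_rot: [0.109, 0.994, -0.0, 0.003]
ft_force: [-2.5, 3.2, 18.0]
grip_width: 0.0389
grasp_force: 100.0
clock: 22.75
eef_pos: [0.5705, -0.3058, 0.0536]
tool_rot: [0.109, 0.994, -0.001, 0.006]
ft_force: [5.1, -0.4, 8.6]
grip_width: 0.0389
grasp_force: 94.5
contour 6655.5 [[316.0, 199.0], [319.0, 297.0], [247.0, 297.0], [250.0, 199.0]]
err 0.33 pitch 38.0 yaw -12.5 contacts along -1.8 lat 0.2 up 4.4
err 1.36 pitch 13.9 yaw -12.5 contacts along -18.8 lat 0.2 up 10.4
```

Now it slid along the slope (3.4 mm horizontally, 2.0 mm down). I press on toward the ledge a little more.

```bash
python3 -m creep '[-0.002,0.0005,-0.001,0,0.02,-0.004,0.001,-0.002,0,0.02,-0.005,0.001,-0.002,0,0.02,-0.005,0.001,-0.002,0,0.02]'
```

```text
clock: 23.13
eef_pos: [0.5701, -0.3057, 0.0538]
tool_rot: [0.109, 0.994, -0.002, 0.011]
ft_force: [12.3, -0.4, 10.1]
grip_width: 0.0385
grasp_force: 93.8
```

```bash
python3 -m creep '[0.005,-0.001,0.003,0,0.02,0.0095,-0.002,0.006,0,0.02,0.0095,-0.002,0.006,0,0.02]'; python3 -m creep '[0,0,0,0,0.05,0,0,0,0,0.07,0,0,0,0,0.07,0,0,0.004,0,0.07,0,0,0.02,0,0.07,0,0,0.05,0,0.07,0,0,0.085,0,0.07,0,0,0.12,0,0.07,0,0,0.12,0,0.07,0,0,0.12,0,0.07]'
python3 v.py wrist r w24.png
```

```text
clock: 23.38
eef_pos: [0.5705, -0.3052, 0.0539]
tool_rot: [0.109, 0.994, 0.0, -0.0]
ft_force: [4.1, -1.6, 6.6]
grip_width: 0.0385
grasp_force: 93.5
clock: 24.22
eef_pos: [0.5715, -0.3062, 0.178]
tool_rot: [0.109, 0.994, -0.001, 0.003]
ft_force: [0.7, -1.0, 0.5]
grip_width: 0.0699
grasp_force: 0.0
wrist area 786 h 0.034 c [ 41.2 -23.1] wh [76.8  9.8] ang 1.1 xmin/max 2.8 79.5 y -28.7 -18.8
wrist area 786 h 0.012 c [ 33.6 -25.2] wh [83.8 10.7] ang 1.1 xmin/max -8.4 75.4 y -31.4 -20.6
wrist area 760 h 0.034 c [41.2 24. ] wh [ 9.8 76.7] ang 88.1 xmin/max 2.8 79.5 y 20.3 30.1
wrist area 760 h 0.012 c [33.6 26.2] wh [10.7 83.8] ang 88.1 xmin/max -8.3 75.4 y 22.1 32.9
wrist area 1584 h 0.034 c [27.6  0.7] wh [31.5 45.7] ang 90.0 xmin/max 4.7 50.4 y -15.1 16.5
wrist area 1584 h 0.012 c [18.8  0.7] wh [34.4 49.9] ang 90.0 xmin/max -6.2 43.7 y -16.5 18.0
```

```bash
python3 -m creep '[-0.03,0.005,0.03,0,0.07,-0.065,0.01,0.05,0,0.07,-0.10,0.015,0.06,0,0.07,-0.135,0.015,0.06,0,0.07,-0.17,0.015,0.06,0,0.07,-0.205,0.015,0.06,0,0.07,-0.24,0.015,0.06,0,0.07,-0.27,0.015,0.06,0,0.07,-0.27,0.015,0.06,0,0.07]'
for c in g r; do python3 v.py top $c t25.png | grep 'h 0.034'; done
python3 - <<'E'
from h import *
take("scene","s25.png")
a=cv2.imread("pics/s25.png")[155:235,255:375]; b=cv2.imread("pics/t25.png")[130:350,180:440]
cv2.imwrite("pics/v25.png",np.hstack([cv2.resize(a,(500,400),interpolation=2),cv2.resize(b,(300,400),interpolation=2)]))
E
```

```text
clock: 25.02
eef_pos: [0.2942, -0.2883, 0.2326]
tool_rot: [0.111, 0.994, 0.002, -0.003]
ft_force: [-0.8, 0.8, -0.2]
grip_width: 0.07
grasp_force: 0.0
top area 166 h 0.034 c [45.4 29.1] wh [83.5 12.7] ang 3.8 xmin/max 4.1 87.2 y 20.1 33.3
top area 142 h 0.034 c [ 45.9 -24. ] wh [83.7  8.1] ang 1.7 xmin/max 4.1 87.8 y -29.2 -20.3
top area 286 h 0.034 c [28.2 -0.9] wh [30.6 45.1] ang 89.3 xmin/max 5.5 50.6 y -16.0 14.5
top area 608 h 0.034 c [238.3  44. ] wh [61.7 37.8] ang 50.7 xmin/max 210.2 269.6 y 12.4 75.2
top area 172 h 0.034 c [45.1 25.7] wh [83.5 11. ] ang 1.3 xmin/max 3.3 86.9 y 19.4 30.5
top area 177 h 0.034 c [ 45.4 -26.3] wh [85.4 11. ] ang 0.9 xmin/max 2.7 88.1 y -32.4 -21.3
top area 289 h 0.034 c [27.1 -1. ] wh [31.3 46.1] ang 90.0 xmin/max 4.1 50.2 y -16.7 14.6
top area 276 h 0.034 c [-21.9 128. ] wh [50.8 32.2] ang 21.7 xmin/max -50.8 6.5 y 105.9 150.0
```

View pics/v25.png

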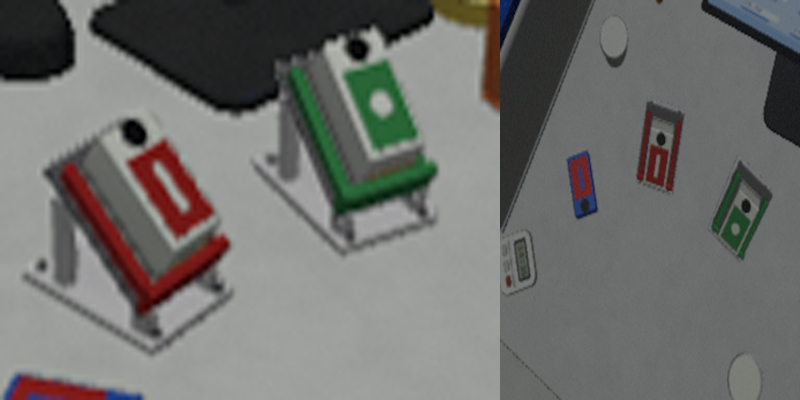

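The final view shows both modules flat between the rails against their ledges: red at (165,200), green at (370,100). The timer, dish and cup have not moved.

```bash
python3 -c "
from workcell import bot
print(bot.job_done())"
```

```text
the job is handed in; nothing more can be done
None
```

Job handed in: the camera checks show the green-tag module in the pass nest and the red-tag module in the reject nest, each flat, tag up and against the lower ledge, with the timer, dish and cup left in place, at about 25 s of the 48 s allowed.

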